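# Check the coffee mill's crank for play and flag it

### The job

Check the worn coupling of the hand coffee mill by rocking its crank: turn it gently clockwise (seen from above) until it meets springy resistance, then back anticlockwise until it meets resistance on the other side, never pushing the red knob harder than about 10 N. Then leave the crank resting in the middle of that free play, and set the black service slide: fully to its red end if the knob's free travel between the two resistances was more than about 50 mm, fully to its green end if it was less; leave the tea things around alone.

Things in the scene. Friction and masses are not known exactly. Their poses are not given: they have to be found in the camera images.
- mill: Hand coffee mill fixed to the table: 140 mm square dark plinth, wooden box, brass drum (104 mm across) on top; 174 mm high without its crank. Origin at the centre of its underside; z (up) is the axis on which the crank turns. The coupling inside the drum cannot be seen, and its play differs each time.
- crank_knob (a point): Point on the axis of the crank's upright red knob, the height to grip: a cylinder 22 mm in diameter, 46 mm tall, on the end of a flat steel arm 16 mm wide and 6 mm thick, 90 mm from the turning axis. This point is 209 mm above the table, 23 mm above the arm's top and 23 mm below the knob's top. Its x axis points outwards along the arm, z up. The knob is fixed to the arm.
- crank (a joint): Crank angle in rad, growing anticlockwise seen from above; its zero tells nothing of the play. The crank turns freely (0.3 N at the knob) and stays put within its free play, 29 to 77 mm of knob travel; past either end a spring pushes it back, rising from nothing by about 0.5 N per mm of knob travel. It starts inside the play, at least 4 mm from each end; often more room anticlockwise.
- mill_axis (a point): Point on the crank's turning axis, 209 mm above the table (level with crank_knob). Seen from it the knob moves on a circle of 90 mm radius. A tight grip on the knob can also twist the crank, so part of the push then shows as a moment on the tool; fingers held loosely around the knob feel only the push.
- slide_base: Track of the service slide, fixed to the table: white bar 40 x 170 x 14 mm, long along its own y, z up; origin at the centre of its underside. Its +y end is marked red, its -y end green.
- slide (a joint): Position of the black slide along the track in m: 0 = at the green end, 0.12 = at the red end. It needs about 1.5 N and stays where it is left.
- slide_top (a point): Centre of the top of the black slide, a block 28 mm across the track, 20 mm along it and 40 mm tall; its top is 54.5 mm above the table. Frame axes as slide_base; moves along +y from the green end to the red end.
- mug_a: White mug, 86 mm across, 85 mm tall, standing on the table; origin under its centre. A bystander: leave alone.
- jug: White jug with a handle, 90 mm across, 100 mm tall; origin under its centre. A bystander: leave alone.
- coffee_jar: Amber jar, 72 mm across, 120 mm tall; origin under its centre. A bystander: leave alone.
- spoon: Steel spoon, 150 mm long, lying on the table; origin under its middle. A bystander: leave alone.
- teapot: White teapot, 145 mm across, 138 mm tall, on the white tray at the robot's left; origin under its centre. A bystander: leave alone.
There are look-alikes about, which are no part of the job. Leave any brown look-alike of the slide_base alone.

How it is judged:
On the way, in this order (a step that is already met when the one before it is completed fails the run):
1. the crank is turned clockwise until the resistance is felt (at least 1 N at the knob) (distance of pushed_n from where it was at the start of the episode above 0.001 m), for 0.1 s.
2. the crank is turned back anticlockwise until the resistance of the other side is felt (at least 1 N at the knob) (distance of pushed_p from where it was at the start of the episode above 0.001 m), for 0.1 s.
At the end, for the whole second after the job is handed in: The crank rests with its knob within 6 mm of the middle of the free play, and the slide is within 10 mm of its red end if the knob's free travel is over 50 mm, of its green end if it is under 50 mm (within 6 mm of 50 mm either end is accepted) (horizontal distance between crank_mark and mid_mark below 0.006 m and velocity of joint crank between -0.02 and 0.02 rad/s and ((distance between limit_n and limit_p above 0.0436 m and value of joint slide above 0.11 m) or (distance between limit_n and limit_p below 0.0551 m and value of joint slide below 0.01 m))); the robot touches nothing.
It fails at once if the crank is forced against either resistance with more than about 12 N at the knob (distance of any of pushed_n, pushed_p from where it was at the start of the episode above 0.011 m).
It fails at once if a bystander is moved by more than 40 mm (distance of any of mug_a, jug, coffee_jar, spoon, teapot from where it was at the start of the episode above 0.04 m).
It also fails if it takes over 67 s, if anything falls off the work surface, if the arm or the gripper's body presses on something with over 40 N, if the wrist force passes 120 N, or if a joint passes its speed limit or range.

### The arm

A 7-joint arm with a two-finger parallel gripper is mounted at the origin on the work surface. World frame = base frame: x ahead of the robot, y to its left, z up, the work surface at z = 0. Lengths are in m, angles in rad, forces in N, time in s.
With the tool pointing down it reaches from about 0.425 to 1.025 m from the base axis. Payload 3.6 kg.
Tool frame: the origin (TCP) lies midway between the tips of the shut fingers; the grasp point (between the pads) lies r.hold_point_z behind it (r.hold_point_z is the distance from the TCP to the grasp point, in m); z points along the fingers, y is the line along which they close (so a half turn about z gives the same grasp; the last joint's range is limited). The gripper opens to 85 mm and grips with 20 to 120 N. Pads are 22 mm wide; open, the fingers measure 114 mm over their backs; the gripper's body (76 mm by 85 mm) begins 54 mm behind the grasp point. The pads swing forward as they close: fully open they stand 13 mm farther back than shut.
Start: joints at [1.097, 0.591, 0.048, 1.609, -0.033, 0.943, -0.034], TCP at [0.269, -0.673, 0.231] pointing down, gripper open.
Joint ranges: [-2.69, 2.69], [-0.47, 2.24], [-1.27, 1.36], [0.19, 2.51], [-1.53, 4.68], [0.08, 2.07], [-3.09, 3.09]. Speed limits (rad/s): [2.57, 2.57, 3.14, 3.14, 3.14, 3.14, 3.14].

### API

Orientations are given as a unit quaternion [x, y, z, w].
In Python, from station import r gives the robot as it stands.
- The arm moves only by the tool jog_arm, never from a script. Its argument "steps" is a list of rows, each a list of 7 numbers: the shift along the tool's x, y, z scaled (see below), then the turn, a rotation vector about the tool's x, y, z scaled (see below), then the gripper's target within -1 to 1 (shut at 1, half-way at 0, fully open at -1). In form: [[tx, ty, tz, wx, wy, wz, grip], ...]. A call has 1 to 20 rows; each row is the pose to reach, as a shift and turn from the pose commanded when the call began, along the tool's axes at that moment; what a row does not reach only later rows make up. The controller multiplies each number of a shift by 50 cm and each number of a turn by 30 degrees. A row lasts 1/10 s, in which the tool goes at most 50 mm and 8.59 degrees, less where a joint would pass 70% of its speed; a pose out of reach is approached as far as the arm can. A call with a number of a shift or a turn outside -1 to 1 is refused whole. A call with a gripper value outside its range is refused whole. The fingers move at their own pace and stop on an object; "squeeze" is the grip in N (left out, the last holds). Time passes only in rows, so rows that repeat a pose let the fingers close. It gives the time, the measured TCP pose, the force, the opening and the grip force at its end, in the units of the state.
- r.get_state(): the state, without advancing time (a new reading comes with each control period).
- r.snapshot(name): name is "scene" or "top" or "wrist"; returns the picture (384x512x3 uint8, red, green, blue); there is no depth.
- r.camera_params(name): a dict with "fx", "fy", "cx", "cy" (pixels), "R" (3x3) and "t" (3): a world point X has camera coordinates R X + t. Camera axes: x right, y down, z forward; pixel columns grow to the right and rows downward; lengths in m; the calibration is good to about 2 mm. The wrist camera is an equidistant fisheye: a pixel r from the principal point sees the ray r / f radians off the axis. A picture is of the moment at which its call begins: read the wrist's pose just before it. camera_params takes no time and is no camera call; for the wrist camera it gives the pose at the moment of the call.
- r.close_job(): hands the job in; it is judged then, once.
The state is a dict: "time": time; "joints": joint angles; "joint_velocities": joint speeds; "effort": joint torques, N m; "position": TCP position; "eef_rot": TCP orientation; "ft_force": force on the tool from outside, world axes, zero at the start; "wrist_torque": the same for the moment, N m; "opening": finger opening in m; "finger_force": force on a finger pad.
Only numpy, scipy, OpenCV 4.12 (cv2) and the standard library are available. Lean on these libraries where they do the work, as an engineer would, in place of code of your own. Each camera call takes 0.05 s, during which the arm holds its last target. There are 200 camera calls.

## Working session

There is one attempt and no reset: what is moved stays moved. The work goes in short steps, Python scripts to look and compute and a tool call to move; the robot and the scene stay as the last step left them, time stands still between calls to the robot, and variables do not carry over. Pictures are saved under pics/ and viewed, at most 10 in all, crops included, and the job is handed in when it is done.

Besides the shell and the picture viewer there is one more tool, called as name([rows], argument=value, ...), one row to a line, values as JSON. jog_arm: Moves the arm, as the interface text tells. Shifts and turns lie within -1 to 1; 1 stands for 50 cm of shift or 30 degrees of turn. Its arguments: {"type":"object","properties":{"steps":{"type":"array"},"squeeze":{"type":"number"}},"required":["steps"]}

```bash
ls; mkdir -p pics; python3 - <<'E'
from station import r
import cv2,numpy as np
for n in ["scene","top"]:
    im=r.snapshot(n); cv2.imwrite(f"pics/{n}0.png",cv2.cvtColor(im,cv2.COLOR_RGB2BGR))
    p=r.camera_params(n); print(n,p)
s=r.get_state(); print(s, r.hold_point_z)
E
```

```text
pics
scene {'fx': 375.42992445240253, 'fy': 375.42992445240253, 'cx': 257.7705034944548, 'cy': 196.32726967864176, 'R': array([[ 0.38148071,  0.92437551,  0.00154342],
       [ 0.68717619, -0.28247331, -0.66932631],
       [-0.61827288,  0.25639568, -0.74296696]]), 't': array([-0.29512515, -0.21614775,  1.76098774])}
top {'fx': 361.59302495481796, 'fy': 361.59302495481796, 'cx': 257.13099970550877, 'cy': 190.6400103243828, 'R': array([[-0.01053971, -0.99993396, -0.00458077],
       [-0.98925386,  0.01109499, -0.14578647],
       [ 0.14582767,  0.002995  , -0.98930547]]), 't': array([0.09035233, 0.49265369, 1.29559747])}
{'time': 0.1, 'joints': array([ 1.09650111,  0.5919956 ,  0.04832675,  1.6096899 , -0.03330702,
        0.94271363, -0.03369433]), 'joint_velocities': array([-0.00046446, -0.0005655 , -0.00102403, -0.00397811, -0.00060278,
        0.00029859,  0.00148404]), 'effort': array([ 4.18214884e-03, -5.49998224e+01,  1.55295622e+00, -1.98826236e+01,
        9.67210683e-03,  3.80419267e-03,  2.71509194e-06]), 'position': array([ 0.26917389, -0.67237772,  0.2302803 ]), 'eef_rot': array([ 9.81922583e-01,  1.89280322e-01, -2.46860353e-04, -9.69644332e-04]), 'ft_force': array([-0.21469435, -0.2685938 ,  0.18319336]), 'wrist_torque': array([0.01502567, 0.03789772, 0.02536871]), 'finger_force': 0.0, 'opening': 0.08510976610651043} 0.0187
```

View pics/scene0.png

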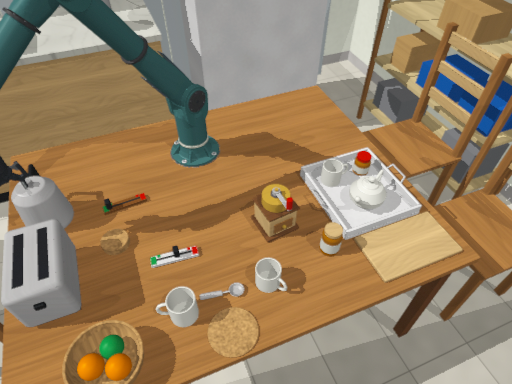

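View pics/top0.png

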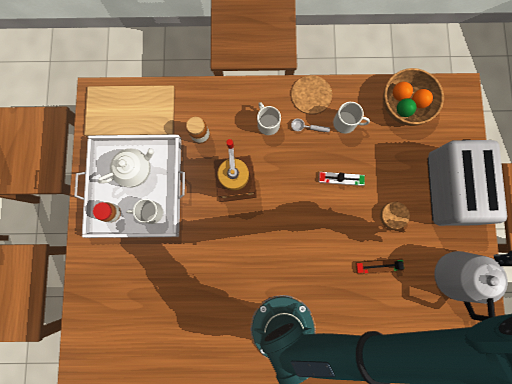

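The top view shows the mill at (233,175) with its knob at (230,143). The white slide is at (340,178), red end at left (318,178) and green at right (362,179); the brown look-alike is at (380,266).

```bash
cat > h.py <<'E'
import numpy as np,cv2
from station import r
def ray(n,uv,z,p=None):
    p=p or r.camera_params(n); R,t=np.array(p['R']),np.array(p['t'])
    d=R.T@np.array([(uv[0]-p['cx'])/p['fx'],(uv[1]-p['cy'])/p['fy'],1]); c=-R.T@t
    return (c+d*(z-c[2])/d[2])
def proj(n,X):
    p=r.camera_params(n); q=np.array(p['R'])@X+p['t']; return q[:2]/q[2]*p['fx']+[p['cx'],p['cy']]
def hsv(im): return cv2.cvtColor(im,cv2.COLOR_RGB2HSV)
def blobs(m,box):
    x0,y0,x1,y1=box; k=np.zeros(m.shape,np.uint8); k[y0:y1,x0:x1]=m[y0:y1,x0:x1]
    n,l,s,c=cv2.connectedComponentsWithStats(k)
    return [(s[i].tolist(),c[i].round(2).tolist()) for i in range(1,n) if s[i,4]>=6]
E
python3 - <<'E'
from h import *
for n,bm,bs in [("top",(205,130,260,205),(305,165,375,192)),("scene",(245,175,305,245),(140,235,210,275))]:
    im=cv2.cvtColor(cv2.imread(f"pics/{n}0.png"),cv2.COLOR_BGR2RGB); H=hsv(im).astype(int); h,s,v=H[...,0],H[...,1],H[...,2]
    red=((h<6)|(h>172))&(s>170)&(v>90); br=(h>18)&(h<30)&(s>130)&(v>90); gr=(h>45)&(h<80)&(s>120); bl=(v<50)
    wh=(s<50)&(v>150)
    for nm,m,b in [("red",red,bm),("brass",br,bm),("sred",red,bs),("sgreen",gr,bs),("sblack",bl,bs),("swhite",wh,bs)]:
        for B in blobs(m.astype(np.uint8),b):
            print(n,nm,B, [ray(n,B[1],z).round(3).tolist()[:2] for z in ({"red":(.209,.232),"brass":(.174,)}.get(nm,(.014,.054)))])
for n,b in [("top",(205,125,375,210)),("scene",(140,175,305,275))]:
    im=cv2.imread(f"pics/{n}0.png")[b[1]:b[3],b[0]:b[2]]; cv2.imwrite(f"pics/{n}c.png",cv2.resize(im,None,fx=4,fy=4,interpolation=cv2.INTER_CUBIC))
E
```

```text
top red ([227, 139, 7, 10, 44], [229.8, 142.93]) [[0.627, 0.172], [0.62, 0.17]]
top brass ([218, 159, 30, 29, 421], [234.29, 175.24]) [[0.526, 0.16]]
top brass ([231, 171, 3, 2, 6], [232.0, 171.5]) [[0.539, 0.167]]
top sred ([320, 173, 5, 8, 38], [321.89, 176.34]) [[0.549, -0.159], [0.541, -0.152]]
top sred ([326, 180, 3, 3, 6], [327.17, 180.83]) [[0.531, -0.178], [0.524, -0.171]]
top sgreen ([358, 175, 7, 9, 37], [361.3, 179.27]) [[0.536, -0.307], [0.529, -0.295]]
top sgreen ([355, 182, 3, 3, 7], [355.71, 183.0]) [[0.522, -0.285], [0.515, -0.274]]
top sblack ([326, 173, 33, 9, 81], [340.72, 177.37]) [[0.544, -0.23], [0.537, -0.221]]
top swhite ([325, 172, 14, 4, 39], [331.1, 173.79]) [[0.558, -0.194], [0.55, -0.186]]
top swhite ([344, 174, 16, 4, 62], [351.5, 175.5]) [[0.551, -0.271], [0.543, -0.26]]
top swhite ([329, 179, 30, 6, 94], [342.78, 181.24]) [[0.529, -0.237], [0.522, -0.228]]
top swhite ([358, 184, 7, 1, 7], [361.0, 184.0]) [[0.518, -0.305], [0.511, -0.293]]
scene red ([287, 198, 6, 12, 64], [289.42, 203.2]) [[0.624, 0.177], [0.642, 0.167]]
scene brass ([261, 184, 30, 29, 510], [273.76, 197.92]) [[0.554, 0.151]]
scene brass ([282, 225, 5, 4, 14], [283.93, 226.36]) [[0.683, 0.131]]
scene sred ([192, 246, 6, 8, 30], [194.13, 249.7]) [[0.547, -0.158], [0.575, -0.161]]
scene sgreen ([151, 257, 6, 8, 33], [153.27, 260.15]) [[0.535, -0.305], [0.563, -0.303]]
scene sblack ([173, 246, 9, 11, 49], [175.96, 251.33]) [[0.529, -0.221], [0.557, -0.222]]
scene swhite ([179, 248, 8, 5, 24], [182.46, 249.88]) [[0.532, -0.198], [0.56, -0.199]]
scene swhite ([160, 252, 14, 6, 45], [166.22, 254.36]) [[0.528, -0.257], [0.557, -0.256]]
scene swhite ([151, 252, 48, 16, 221], [173.64, 259.29]) [[0.559, -0.237], [0.586, -0.237]]
scene swhite ([155, 256, 4, 3, 7], [156.43, 257.14]) [[0.526, -0.292], [0.555, -0.29]]
```

View pics/topc.png

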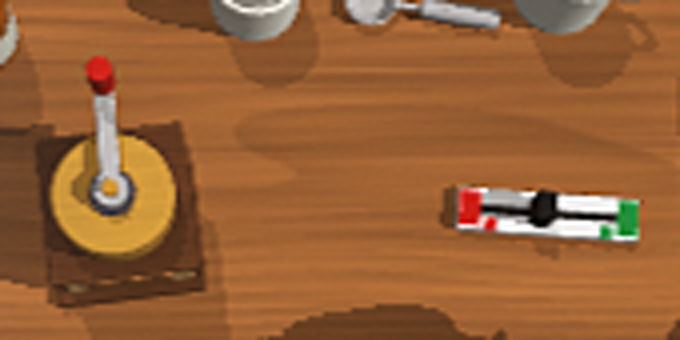

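The crop shows the hub at (110,188), the knob top at (98,65) and the slide block near (543,208), in the middle of its track.

```bash
cat >> h.py <<'E'
def yaw():
    q=r.get_state()['eef_rot']; return 2*np.degrees(np.arctan2(q[1],q[0]))
def row(x,y,z,yw):
    "scaled row from the measured pose to a tool-down pose with tool x at yaw yw"
    from scipy.spatial.transform import Rotation as Ro
    s=r.get_state(); A=Ro.from_quat(s['eef_rot']); a=np.radians(yw)/2
    B=Ro.from_quat([np.cos(a),np.sin(a),0,0])
    return np.r_[A.inv().apply(np.array([x,y,z])-s['position'])/.5, np.degrees((A.inv()*B).as_rotvec())/30].round(4).tolist()
E
python3 - <<'E'
from h import *
c=lambda u,v:((u+.5)/4-.5+205,(v+.5)/4-.5+125)
hub=ray("top",c(110,188),.192); k=ray("top",c(98,62),.232)
print(hub,k,np.linalg.norm((k-hub)[:2]),np.degrees(np.arctan2(*(k-hub)[1::-1])))
print(proj("scene",hub),proj("scene",k),proj("scene",np.array([*k[:2],.209])))
x,y=k[:2]
print(yaw(),row(*r.get_state()['position'][:2],.36,yaw()),row(x,y,.36,5))
E
```

```text
[0.53451316 0.16573629 0.192     ] [0.62933237 0.17238566 0.232     ] 0.09505206998832914 4.011404908038254
[275.34612572 189.50650499] [289.36329109 200.05114761] [288.9245307  204.58468952]
21.821586309655277 [-0.0, -0.0005, -0.2594, -0.0038, 0.0002, 0.0] [1.2967, -1.3012, -0.257, -0.0038, 0.0008, 0.5607]
```

View pics/scenec.png

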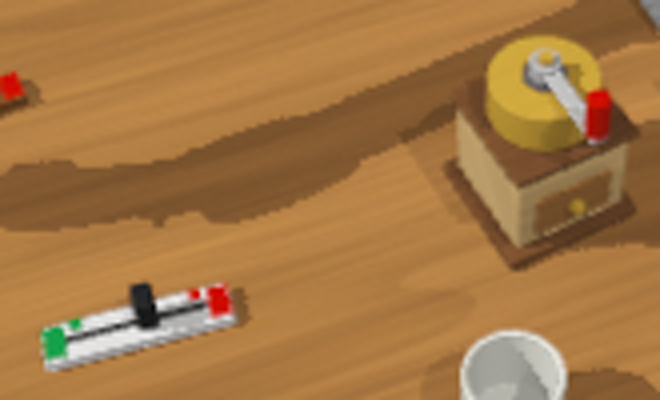

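The scene crop agrees: the knob's middle is at (598,115), within a pixel or so of the projected position. I'm moving above the mill now.

jog_arm([
  [0, 0, -0.26, 0, 0, 0, -1],
  [0, 0, -0.26, 0, 0, 0, -1],
  [0, 0, -0.26, 0, 0, 0, -1],
  [0.65, -0.65, -0.26, 0, 0, 0.28, -1],
  [0.65, -0.65, -0.26, 0, 0, 0.28, -1],
  [0.65, -0.65, -0.26, 0, 0, 0.28, -1],
  [0.65, -0.65, -0.26, 0, 0, 0.28, -1],
  [0.65, -0.65, -0.26, 0, 0, 0.28, -1],
  [0.65, -0.65, -0.26, 0, 0, 0.28, -1],
  [0.65, -0.65, -0.26, 0, 0, 0.28, -1],
  [0.65, -0.65, -0.26, 0, 0, 0.28, -1],
  [0.65, -0.65, -0.26, 0, 0, 0.28, -1],
])

```text
time: 1.3
position: [0.4467, -0.2573, 0.3611]
eef_rot: [0.993, 0.117, -0.0, -0.0]
ft_force: [1.0, -0.8, 0.5]
opening: 0.0851
finger_force: 0.0
```

```bash
python3 -c "
from h import *
print(r.get_state()['position'],yaw(),row(.60,.170,.36,4))"
```

```text
[ 0.44666213 -0.25732244  0.36107327] 13.409104214128265 [0.4965, -0.7602, 0.0021, -0.0002, 0.0007, 0.3136]
```

jog_arm([
  [0.49, -0.75, 0, 0, 0, 0.31, -1],
  [0.49, -0.75, 0, 0, 0, 0.31, -1],
  [0.49, -0.75, 0, 0, 0, 0.31, -1],
  [0.49, -0.75, 0, 0, 0, 0.31, -1],
  [0.49, -0.75, 0, 0, 0, 0.31, -1],
  [0.49, -0.75, 0, 0, 0, 0.31, -1],
  [0.49, -0.75, 0, 0, 0, 0.31, -1],
  [0.49, -0.75, 0, 0, 0, 0.31, -1],
  [0.49, -0.75, 0, 0, 0, 0.31, -1],
  [0.49, -0.75, 0, 0, 0, 0.31, -1],
  [0.49, -0.75, 0, 0, 0, 0.31, -1],
  [0.49, -0.75, 0, 0, 0, 0.31, -1],
])

```text
time: 2.5
position: [0.5975, 0.1604, 0.3606]
eef_rot: [0.999, 0.035, -0.001, 0.001]
ft_force: [-0.0, -1.0, -0.0]
opening: 0.0854
finger_force: 0.0
```

```bash
python3 - <<'E'
from h import *
im=r.snapshot("wrist"); p=r.camera_params("wrist"); import pickle; pickle.dump((im,p),open("w1.pkl","wb"))
cv2.imwrite("pics/w1.png",cv2.cvtColor(im,cv2.COLOR_RGB2BGR)); s=r.get_state(); print(s['position'],yaw(),p)
E
```

```text
[0.59758983 0.15980263 0.36085448] 3.959644562193642 {'fx': 297.3186396354542, 'fy': 297.3186396354542, 'cx': 259.7832121252646, 'cy': 188.84619735298406, 'R': array([[ 0.06911937, -0.99760688,  0.00173821],
       [-0.95944522, -0.06599781,  0.2740605 ],
       [-0.27328992, -0.02061061, -0.96171088]]), 't': array([0.11711346, 0.51283335, 0.67047218])}
```

View pics/w1.png

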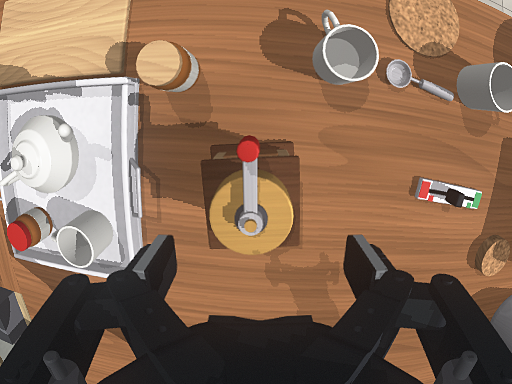

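The wrist view shows the knob top at about (249,149), the hub near (249,222), the drum circle around (251,212) and the slide block near (457,197).

```bash
cat >> h.py <<'E'
def wray(uv,z,p):
    d=np.array([uv[0]-p['cx'],uv[1]-p['cy']]); n=np.hypot(*d)+1e-9; th=n/p['fx']
    v=np.r_[d/n*np.sin(th),np.cos(th)]; R=np.array(p['R']); c=-R.T@p['t']; d=R.T@v
    return c+d*(z-c[2])/d[2]
E
python3 - <<'E'
from h import *
import pickle; im,p=pickle.load(open("w1.pkl","rb")); H=hsv(im).astype(int); h,s,v=H[...,0],H[...,1],H[...,2]
red=((h<6)|(h>172))&(s>170)&(v>90); br=(h>18)&(h<30)&(s>130)&(v>90)
for B in blobs(red.astype(np.uint8),(220,120,280,180)): print(B,wray(B[1],.232,p),wray(B[1],.225,p))
k=np.zeros(h.shape,np.uint8); k[150:270,190:310]=br[150:270,190:310]
c=max(cv2.findContours(k,0,1)[0],key=cv2.contourArea); pts=cv2.convexHull(c)[:,0]
P=np.array([wray(q,.174,p)[:2] for q in pts.astype(float)])
(e,rad)=cv2.minEnclosingCircle(P.astype(np.float32)); print("drum",e,rad)
print("hub",wray((249,222),.19,p),wray((249,222),.2,p))
for b,lo in (((410,170,490,215),0),):
    w=((h>45)&(h<85)&(s>110)).astype(np.uint8); print([ (B,wray(B[1],.0145,p)) for B in blobs(w,b)]); print([(B,wray(B[1],.0145,p)) for B in blobs(red.astype(np.uint8),b)]); print([(B,wray(B[1],.0545,p)) for B in blobs((v<45).astype(np.uint8),b)])
E
```

```text
([236, 135, 24, 27, 478], [248.01, 148.54]) [0.62766576 0.17216627 0.232     ] [0.62664919 0.17236359 0.225     ]
drum (0.5534870624542236, 0.12085913121700287) 0.009116279892623425
hub [0.5378914  0.16731241 0.19      ] [0.54200803 0.16722279 0.2       ]
[(([472, 192, 10, 16, 86], [476.4, 199.69]), array([ 0.53575782, -0.30768747,  0.0145    ])), (([467, 203, 4, 5, 15], [468.53, 204.67]), array([ 0.52365669, -0.28718633,  0.0145    ]))]
[(([419, 181, 11, 17, 125], [424.1, 189.3]), array([ 0.54873793, -0.15978162,  0.0145    ])), (([428, 196, 5, 6, 22], [430.23, 198.18]), array([ 0.53198888, -0.17902487,  0.0145    ]))]
[(([447, 189, 17, 6, 28], [454.11, 191.11]), array([ 0.55974823, -0.20402741,  0.0545    ])), (([429, 190, 5, 3, 7], [430.71, 190.57]), array([ 0.55709446, -0.14842355,  0.0545    ])), (([445, 196, 11, 10, 21], [449.19, 201.14]), array([ 0.53988067, -0.19737025,  0.0545    ])), (([467, 198, 7, 3, 9], [470.44, 198.78]), array([ 0.5474288 , -0.25164235,  0.0545    ]))]
```

```bash
python3 -c "
from h import *
print(row(.627,.172,.26,3.5),row(.627,.172,.194,3.5))"
```

```text
[0.0606, -0.0206, 0.2016, 0.0032, 0.0021, 0.0153] [0.0607, -0.0208, 0.3336, 0.0032, 0.0021, 0.0153]
```

jog_arm([
  [0.06, -0.02, 0.1, 0.003, 0.002, 0.015, -0.05],
  [0.06, -0.02, 0.2, 0.003, 0.002, 0.015, -0.05],
  [0.06, -0.02, 0.2, 0.003, 0.002, 0.015, -0.05],
  [0.06, -0.02, 0.2, 0.003, 0.002, 0.015, -0.05],
  [0.06, -0.02, 0.2, 0.003, 0.002, 0.015, -0.05],
  [0.06, -0.02, 0.2, 0.003, 0.002, 0.015, -0.05],
  [0.06, -0.02, 0.2, 0.003, 0.002, 0.015, -0.05],
], squeeze=20)

```text
time: 3.25
position: [0.628, 0.1746, 0.2638]
eef_rot: [0.999, 0.032, 0.002, -0.001]
ft_force: [-0.2, 1.0, 0.4]
opening: 0.0447
finger_force: 0.0
```

```bash
python3 - <<'E'
from h import *
p=r.camera_params("wrist");im=r.snapshot("wrist"); cv2.imwrite("pics/w2.png",cv2.cvtColor(im,cv2.COLOR_RGB2BGR)); s=r.get_state(); print(s['position'],yaw(),s['opening'],s['ft_force'])
H=hsv(im).astype(int); h,s,v=H[...,0],H[...,1],H[...,2]
red=((h<6)|(h>172))&(s>170)&(v>90)
for B in blobs(red.astype(np.uint8),(190,60,330,300)): print(B,wray(B[1],.232,p))
print(row(.627,.172,.194,3.5))
E
```

```text
[0.62778714 0.17458876 0.2633347 ] 3.6625836885440948 0.04475957266625444 [0.11953836 1.42594731 0.78627977]
([245, 190, 34, 48, 1266], [261.24, 214.33]) [0.63152758 0.1736236  0.232     ]
[-0.0025, 0.0054, 0.1386, -0.0043, -0.008, 0.0054]
```

View pics/w2.png

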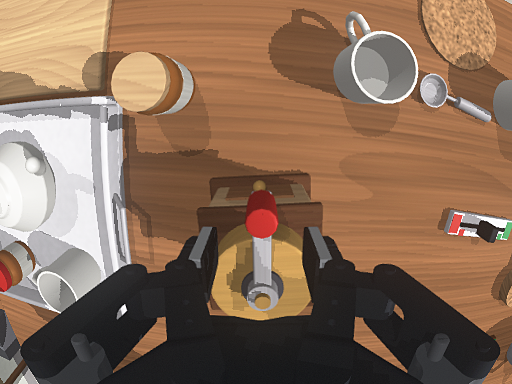

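The knob top is at (262,222), centred between the fingers, so I'm descending.

jog_arm([
  [-0.002, 0.004, 0.07, -0.004, -0.008, 0.005, -0.05],
  [-0.002, 0.004, 0.138, -0.004, -0.008, 0.005, -0.05],
  [-0.002, 0.004, 0.138, -0.004, -0.008, 0.005, -0.05],
  [-0.002, 0.004, 0.138, -0.004, -0.008, 0.005, 0.2],
  [-0.002, 0.004, 0.138, -0.004, -0.008, 0.005, 0.39],
  [-0.002, 0.004, 0.138, -0.004, -0.008, 0.005, 0.39],
  [-0.002, 0.004, 0.138, -0.004, -0.008, 0.005, 0.39],
  [-0.002, 0.004, 0.138, -0.004, -0.008, 0.005, 0.39],
  [-0.002, 0.004, 0.138, -0.004, -0.008, 0.005, 0.39],
])

```text
time: 4.2
position: [0.6264, 0.1724, 0.1927]
eef_rot: [1.0, 0.031, -0.001, 0.0]
ft_force: [-0.7, -1.0, 0.4]
opening: 0.0261
finger_force: 0.0
```

```bash
cat >> h.py <<'E'
A=np.array([.537,.1665])
def st():
    s=r.get_state(); d=s['position'][:2]-A; f=np.arctan2(d[1],d[0]); t=np.array([-np.sin(f),np.cos(f)])
    print("t%.2f pos %s rad %.1f phi %.2f yaw %.2f open %.1f ft %s tang %.2f Mz %.3f ff %.1f"%(s['time'],s['position'].round(4),1e3*np.hypot(*d),np.degrees(f),yaw(),1e3*s['opening'],s['ft_force'].round(2),s['ft_force'][:2]@t,s['wrist_torque'][2],s['finger_force']))
def arc(phi,z=.194,R=.09): 
    f=np.radians(phi); print(phi,row(A[0]+R*np.cos(f),A[1]+R*np.sin(f),z,phi))
E
python3 -c "
from h import *
st()
for f in (3.5,0,-3,-6,-10,-15,-20): arc(f)"
```

```text
t4.20 pos [0.6264 0.1724 0.1927] rad 89.6 phi 3.80 yaw 3.52 open 26.1 ft [-0.68 -1.    0.38] tang -0.95 Mz -0.016 ff 0.0
3.5 [0.0007, 0.0009, -0.0026, 0.0008, 0.0048, 0.0006]
0 [0.0004, 0.0119, -0.0026, 0.0009, 0.0048, 0.1173]
-3 [-0.0004, 0.0213, -0.0026, 0.0011, 0.0047, 0.2173]
-6 [-0.0018, 0.0306, -0.0026, 0.0012, 0.0047, 0.3173]
-10 [-0.0043, 0.043, -0.0025, 0.0014, 0.0047, 0.4506]
-15 [-0.0086, 0.0581, -0.0025, 0.0016, 0.0046, 0.6173]
-20 [-0.0142, 0.0727, -0.0025, 0.0018, 0.0046, 0.784]
```

```bash
cat >> h.py <<'E'
def avg(n=10):
    F=[]
    for i in range(n): 
        r.snapshot("wrist"); s=r.get_state(); d=s['position'][:2]-A; f=np.arctan2(d[1],d[0]); F.append([*(s['ft_force'][:2]@np.array([[-np.sin(f),np.cos(f)],[np.cos(f),np.sin(f)]]).T),s['wrist_torque'][2],np.degrees(f)])
    F=np.array(F); print("avg tang,rad,Mz,phi",F.mean(0).round(3),"sd",F.std(0).round(3))
E
python3 -c "
from h import *
avg();st()"
```

```text
avg tang,rad,Mz,phi [ 0.098  0.102 -0.01   3.777] sd [0.48  0.454 0.037 0.008]
t4.70 pos [0.6263 0.1724 0.1922] rad 89.5 phi 3.79 yaw 3.52 open 25.8 ft [-0.14  0.87  0.72] tang 0.88 Mz -0.018 ff 0.0
```

jog_arm([
  [-0.0001, 0.005, 0, 0, 0, 0.053, 0.39],
  [-0.0003, 0.01, 0, 0, 0, 0.106, 0.39],
  [-0.0003, 0.01, 0, 0, 0, 0.106, 0.39],
  [-0.0003, 0.01, 0, 0, 0, 0.106, 0.39],
])

```text
time: 5.1
position: [0.6264, 0.1671, 0.1923]
eef_rot: [1.0, 0.003, -0.002, 0.001]
ft_force: [0.1, 0.3, -0.4]
opening: 0.0261
finger_force: 0.0
```

```bash
python3 -c "
from h import *
avg(8);st()"
```

```text
avg tang,rad,Mz,phi [-0.093  0.045  0.01   0.598] sd [0.39  0.367 0.036 0.047]
t5.50 pos [0.6264 0.1674 0.1923] rad 89.4 phi 0.61 yaw 0.35 open 26.0 ft [-0.12 -0.06 -0.36] tang -0.06 Mz -0.012 ff 0.0
```

jog_arm([
  [-0.0001, 0.005, 0, 0, 0, 0.053, 0.39],
  [-0.0003, 0.01, 0, 0, 0, 0.106, 0.39],
  [-0.0003, 0.01, 0, 0, 0, 0.106, 0.39],
  [-0.0003, 0.01, 0, 0, 0, 0.106, 0.39],
])

```text
time: 5.9
position: [0.6263, 0.1621, 0.1923]
eef_rot: [1.0, -0.025, -0.002, 0.001]
ft_force: [1.2, 0.2, 0.0]
opening: 0.0259
finger_force: 0.0
```

jog_arm([
  [-0.0001, 0.005, 0, 0, 0, 0.053, 0.39],
  [-0.0003, 0.01, 0, 0, 0, 0.106, 0.39],
  [-0.0003, 0.01, 0, 0, 0, 0.106, 0.39],
  [-0.0003, 0.01, 0, 0, 0, 0.106, 0.39],
])

```text
time: 6.3
position: [0.6259, 0.1578, 0.1923]
eef_rot: [0.999, -0.052, -0.001, 0.0]
ft_force: [0.9, 1.2, -0.6]
opening: 0.026
finger_force: 0.7
```

```bash
python3 -c "
from h import *
avg(8);st()"
```

```text
avg tang,rad,Mz,phi [ 1.896e+00  1.600e-01 -5.000e-03 -5.592e+00] sd [0.269 0.341 0.032 0.011]
t6.70 pos [0.6259 0.1578 0.1923] rad 89.4 phi -5.60 yaw -6.00 open 26.0 ft [0.29 1.57 0.69] tang 1.59 Mz 0.005 ff 1.0
```

jog_arm([
  [-0.0001, 0.005, 0, 0, 0, 0.053, 0.39],
  [-0.0003, 0.01, 0, 0, 0, 0.106, 0.39],
  [-0.0003, 0.01, 0, 0, 0, 0.106, 0.39],
  [-0.0003, 0.01, 0, 0, 0, 0.106, 0.39],
])

```text
time: 7.1
position: [0.6253, 0.1532, 0.1924]
eef_rot: [0.997, -0.08, -0.001, 0.0]
ft_force: [0.1, 4.1, -0.1]
opening: 0.0258
finger_force: 2.2
```

```bash
python3 -c "
from h import *
avg(14);st()"
```

```text
avg tang,rad,Mz,phi [ 4.983 -0.413 -0.015 -8.721] sd [0.559 0.496 0.02  0.097]
t7.80 pos [0.6253 0.1528 0.1924] rad 89.3 phi -8.81 yaw -9.19 open 26.0 ft [ 0.91  5.1  -1.25] tang 5.18 Mz -0.042 ff 2.5
```

```bash
python3 -c "
import numpy as np
for a in np.arange(3.8,23,3.8): b=np.radians(a); print([round(-.18*(1-np.cos(b)),4),round(-.18*np.sin(b),4),0,0,0,round(-a/30,4),.39])"
```

```text
[np.float64(-0.0004), np.float64(-0.0119), 0, 0, 0, np.float64(-0.1267), 0.39]
[np.float64(-0.0016), np.float64(-0.0238), 0, 0, 0, np.float64(-0.2533), 0.39]
[np.float64(-0.0036), np.float64(-0.0356), 0, 0, 0, np.float64(-0.38), 0.39]
[np.float64(-0.0063), np.float64(-0.0472), 0, 0, 0, np.float64(-0.5067), 0.39]
[np.float64(-0.0098), np.float64(-0.0586), 0, 0, 0, np.float64(-0.6333), 0.39]
[np.float64(-0.0141), np.float64(-0.0698), 0, 0, 0, np.float64(-0.76), 0.39]
```

jog_arm([
  [-0.0004, -0.012, 0, 0, 0, -0.127, 0.39],
  [-0.0004, -0.012, 0, 0, 0, -0.127, 0.39],
  [-0.0016, -0.0238, 0, 0, 0, -0.253, 0.39],
  [-0.0016, -0.0238, 0, 0, 0, -0.253, 0.39],
  [-0.0036, -0.0356, 0, 0, 0, -0.38, 0.39],
  [-0.0036, -0.0356, 0, 0, 0, -0.38, 0.39],
  [-0.0063, -0.0472, 0, 0, 0, -0.507, 0.39],
  [-0.0063, -0.0472, 0, 0, 0, -0.507, 0.39],
  [-0.01, -0.0586, 0, 0, 0, -0.633, 0.39],
  [-0.01, -0.0586, 0, 0, 0, -0.633, 0.39],
  [-0.014, -0.0698, 0, 0, 0, -0.76, 0.39],
  [-0.014, -0.0698, 0, 0, 0, -0.76, 0.39],
  [-0.014, -0.0698, 0, 0, 0, -0.76, 0.39],
])

```text
time: 9.1
position: [0.6239, 0.1875, 0.1923]
eef_rot: [0.993, 0.117, -0.002, 0.0]
ft_force: [0.8, -0.3, -0.5]
opening: 0.026
finger_force: 0.0
```

```bash
python3 -c "
from h import *
avg(6);st()"
```

```text
avg tang,rad,Mz,phi [ 3.0800e-01  2.0900e-01 -4.0000e-03  1.3623e+01] sd [0.445 0.274 0.021 0.079]
t9.40 pos [0.624  0.1878 0.1923] rad 89.5 phi 13.74 yaw 13.55 open 26.4 ft [ 0.22  0.71 -0.38] tang 0.64 Mz -0.019 ff 0.0
```

jog_arm([
  [-0.0001, -0.005, 0, 0, 0, -0.053, 0.39],
  [-0.0003, -0.01, 0, 0, 0, -0.106, 0.39],
  [-0.0003, -0.01, 0, 0, 0, -0.106, 0.39],
  [-0.0003, -0.01, 0, 0, 0, -0.106, 0.39],
])

```text
time: 9.8
position: [0.6225, 0.1932, 0.1923]
eef_rot: [0.989, 0.146, -0.002, -0.0]
ft_force: [0.2, 0.6, -0.2]
opening: 0.0259
finger_force: 0.0
```

```bash
python3 -c "
from h import *
avg(6);st()"
```

```text
avg tang,rad,Mz,phi [ 1.8600e-01 -5.0000e-03  1.1000e-02  1.7113e+01] sd [0.3   0.581 0.034 0.048]
t10.10 pos [0.6226 0.1928 0.1923] rad 89.6 phi 17.07 yaw 16.77 open 26.2 ft [0.85 0.71 0.03] tang 0.43 Mz 0.010 ff 0.0
```

jog_arm([
  [-0.0001, -0.005, 0, 0, 0, -0.053, 0.39],
  [-0.0003, -0.01, 0, 0, 0, -0.106, 0.39],
  [-0.0003, -0.01, 0, 0, 0, -0.106, 0.39],
  [-0.0003, -0.01, 0, 0, 0, -0.106, 0.39],
])

```text
time: 10.5
position: [0.6209, 0.1979, 0.1923]
eef_rot: [0.985, 0.174, -0.002, -0.0]
ft_force: [-0.5, -0.6, 0.7]
opening: 0.0261
finger_force: 0.0
```

jog_arm([
  [-0.0001, -0.005, 0, 0, 0, -0.053, 0.39],
  [-0.0003, -0.01, 0, 0, 0, -0.106, 0.39],
  [-0.0003, -0.01, 0, 0, 0, -0.106, 0.39],
  [-0.0003, -0.01, 0, 0, 0, -0.106, 0.39],
])

```text
time: 10.9
position: [0.6191, 0.2025, 0.1923]
eef_rot: [0.98, 0.201, -0.002, -0.0]
ft_force: [-0.3, -0.4, 0.4]
opening: 0.0258
finger_force: 0.0
```

```bash
python3 -c "
from h import *
avg(6);st()"
```

```text
avg tang,rad,Mz,phi [5.8000e-02 4.1000e-02 1.5000e-02 2.3496e+01] sd [0.398 0.341 0.016 0.043]
t11.20 pos [0.6192 0.2022 0.1923] rad 89.6 phi 23.46 yaw 23.13 open 25.9 ft [ 0.5  -0.43  0.18] tang -0.59 Mz -0.012 ff 0.0
```

jog_arm([
  [-0.0001, -0.005, 0, 0, 0, -0.053, 0.39],
  [-0.0003, -0.01, 0, 0, 0, -0.106, 0.39],
  [-0.0003, -0.01, 0, 0, 0, -0.106, 0.39],
  [-0.0003, -0.01, 0, 0, 0, -0.106, 0.39],
])

```text
time: 11.6
position: [0.6169, 0.2071, 0.1923]
eef_rot: [0.974, 0.228, -0.002, -0.0]
ft_force: [0.2, -1.2, 0.1]
opening: 0.0262
finger_force: 0.0
```

jog_arm([
  [-0.0001, -0.005, 0, 0, 0, -0.053, 0.39],
  [-0.0003, -0.01, 0, 0, 0, -0.106, 0.39],
  [-0.0003, -0.01, 0, 0, 0, -0.106, 0.39],
  [-0.0003, -0.01, 0, 0, 0, -0.106, 0.39],
])

```text
time: 12.0
position: [0.6145, 0.2114, 0.1923]
eef_rot: [0.967, 0.255, -0.002, -0.0]
ft_force: [-0.7, 0.5, 0.0]
opening: 0.0261
finger_force: 0.0
```

```bash
python3 -c "
from h import *
avg(6);st()"
```

```text
avg tang,rad,Mz,phi [ 4.7300e-01 -4.0000e-02 -2.0000e-03  2.9897e+01] sd [0.637 0.234 0.029 0.049]
t12.30 pos [0.6147 0.2112 0.1923] rad 89.6 phi 29.88 yaw 29.50 open 26.5 ft [ 0.04 -0.15 -0.07] tang -0.15 Mz -0.003 ff 0.0
```

```bash
python3 - <<'E'
from h import *
p=r.camera_params("wrist");im=r.snapshot("wrist")
H=hsv(im).astype(int); h,s,v=H[...,0],H[...,1],H[...,2]
red=((h<6)|(h>172))&(s>170)&(v>90)
for B in blobs(red.astype(np.uint8),(190,60,350,383)): print(B,wray(B[1],.232,p))
E
```

```text
([237, 223, 51, 80, 3194], [262.24, 264.33]) [0.62308935 0.21422475 0.232     ]
```

jog_arm([
  [-0.0001, -0.005, 0, 0, 0, -0.053, 0.39],
  [-0.0003, -0.01, 0, 0, 0, -0.106, 0.39],
  [-0.0003, -0.01, 0, 0, 0, -0.106, 0.39],
  [-0.0003, -0.01, 0, 0, 0, -0.106, 0.39],
])

```text
time: 12.75
position: [0.6119, 0.2158, 0.1923]
eef_rot: [0.96, 0.282, -0.002, -0.0]
ft_force: [0.7, -0.2, 0.2]
opening: 0.0261
finger_force: 0.0
```

jog_arm([
  [-0.0001, -0.005, 0, 0, 0, -0.053, 0.39],
  [-0.0003, -0.01, 0, 0, 0, -0.106, 0.39],
  [-0.0003, -0.01, 0, 0, 0, -0.106, 0.39],
  [-0.0003, -0.01, 0, 0, 0, -0.106, 0.39],
])

```text
time: 13.15
position: [0.6095, 0.2193, 0.1923]
eef_rot: [0.951, 0.308, -0.002, 0.0]
ft_force: [0.4, -0.6, -0.2]
opening: 0.026
finger_force: 0.7
```

```bash
python3 -c "
from h import *
avg(6);st()"
```

```text
avg tang,rad,Mz,phi [-1.5   -0.111 -0.    36.058] sd [0.436 0.374 0.035 0.013]
t13.45 pos [0.6095 0.2193 0.1923] rad 89.7 phi 36.07 yaw 35.84 open 26.0 ft [ 1.58 -1.67 -0.24] tang -2.28 Mz 0.001 ff 1.0
```

jog_arm([
  [-0.0001, -0.005, 0, 0, 0, -0.053, 0.39],
  [-0.0003, -0.01, 0, 0, 0, -0.106, 0.39],
  [-0.0003, -0.01, 0, 0, 0, -0.106, 0.39],
  [-0.0003, -0.01, 0, 0, 0, -0.106, 0.39],
])

```text
time: 13.85
position: [0.6067, 0.223, 0.1923]
eef_rot: [0.943, 0.334, -0.001, 0.0]
ft_force: [3.0, -4.2, -0.6]
opening: 0.0257
finger_force: 2.3
```

```bash
python3 -c "
from h import *
avg(14);st()"
```

```text
avg tang,rad,Mz,phi [-5.1150e+00  1.4200e-01  1.0000e-03  3.9175e+01] sd [0.475 0.406 0.024 0.09 ]
t14.55 pos [0.6065 0.2232 0.1923] rad 89.7 phi 39.24 yaw 39.03 open 25.7 ft [ 3.53 -3.59 -0.54] tang -5.01 Mz -0.030 ff 2.5
```

jog_arm([
  [-0.0004, 0.0126, 0, 0, 0, 0.133, 0.39],
  [-0.0004, 0.0126, 0, 0, 0, 0.133, 0.39],
  [-0.0018, 0.025, 0, 0, 0, 0.267, 0.39],
  [-0.0018, 0.025, 0, 0, 0, 0.267, 0.39],
  [-0.004, 0.0374, 0, 0, 0, 0.4, 0.39],
  [-0.004, 0.0374, 0, 0, 0, 0.4, 0.39],
  [-0.007, 0.0496, 0, 0, 0, 0.533, 0.39],
  [-0.007, 0.0496, 0, 0, 0, 0.533, 0.39],
  [-0.011, 0.0616, 0, 0, 0, 0.667, 0.39],
  [-0.011, 0.0616, 0, 0, 0, 0.667, 0.39],
  [-0.0156, 0.0732, 0, 0, 0, 0.8, 0.39],
  [-0.0156, 0.0732, 0, 0, 0, 0.8, 0.39],
  [-0.0156, 0.0732, 0, 0, 0, 0.8, 0.39],
  [-0.0156, 0.0732, 0, 0, 0, 0.8, 0.39],
])

```text
time: 15.95
position: [0.623, 0.1908, 0.1923]
eef_rot: [0.991, 0.132, -0.002, -0.0]
ft_force: [-0.3, -0.0, 0.1]
opening: 0.0262
finger_force: 0.0
```

```bash
python3 -c "
from h import *
avg(4);st();arc(15.2,.1923,.0895)"
```

```text
avg tang,rad,Mz,phi [5.6000e-02 3.4000e-02 7.0000e-03 1.5664e+01] sd [0.304 0.466 0.014 0.08 ]
t16.15 pos [0.6231 0.1905 0.1923] rad 89.4 phi 15.57 yaw 15.09 open 26.0 ft [ 0.24 -0.01 -0.04] tang -0.07 Mz -0.001 ff 0.0
15.2 [0.0002, 0.0012, -0.0001, -0.0006, 0.0062, -0.0035]
```

jog_arm([
  [0, 0.001, 0, 0, 0, 0, 0.39],
  [0, 0.001, 0, 0, 0, 0, 0.5],
  [0, 0.001, 0, 0, 0, 0, 0.5],
  [0, 0.001, 0, 0, 0, 0, 0.5],
  [0, 0.001, 0, 0, 0, 0, 0.5],
])

```text
time: 16.65
position: [0.6234, 0.1898, 0.1923]
eef_rot: [0.991, 0.131, -0.002, 0.0]
ft_force: [-0.7, 1.2, -0.0]
opening: 0.0218
finger_force: 12.6
```

```bash
python3 -c "
from h import *
avg(4);st()"
```

```text
avg tang,rad,Mz,phi [-0.316 -0.413  0.024 15.041] sd [0.201 0.34  0.005 0.017]
t16.85 pos [0.6234 0.1897 0.1923] rad 89.5 phi 15.03 yaw 15.04 open 21.6 ft [-0.63 -0.8   1.04] tang -0.61 Mz 0.027 ff 12.6
```

jog_arm([
  [0, 0, 0, 0, 0, 0, 0.3],
  [0, 0, 0, 0, 0, 0, 0.0],
  [0, 0, 0, 0, 0, 0, 0.0],
  [0, 0, 0, 0, 0, 0, 0.0],
  [0, 0, -0.1, 0, 0, 0, 0.0],
  [0, 0, -0.2, 0, 0, 0, 0.0],
  [0, 0, -0.3, 0, 0, 0, 0.0],
  [0, 0, -0.3, 0, 0, 0, 0.0],
  [0, 0, -0.3, 0, 0, 0, 0.0],
])

```text
time: 17.75
position: [0.6244, 0.1902, 0.3441]
eef_rot: [0.991, 0.131, 0.0, -0.0]
ft_force: [-0.7, 0.5, -1.1]
opening: 0.0425
finger_force: 0.0
```

```bash
python3 - <<'E'
from h import *
p=r.camera_params("wrist");im=r.snapshot("wrist");cv2.imwrite("pics/w3.png",cv2.cvtColor(im,cv2.COLOR_RGB2BGR))
H=hsv(im).astype(int); h,s,v=H[...,0],H[...,1],H[...,2]
red=((h<6)|(h>172))&(s>170)&(v>90)
for B in blobs(red.astype(np.uint8),(200,60,320,383)): 
    X=wray(B[1],.228,p); print(B,X,np.degrees(np.arctan2(*(X[:2]-A)[::-1])))
st()
E
```

```text
([249, 167, 24, 32, 589], [260.13, 183.08]) [0.62591838 0.18986863 0.228     ] 14.72491613647177
t17.80 pos [0.6234 0.1896 0.342 ] rad 89.4 phi 14.97 yaw 15.04 open 42.5 ft [ 0.12  0.16 -0.96] tang 0.13 Mz -0.039 ff 0.0
```

View pics/w3.png

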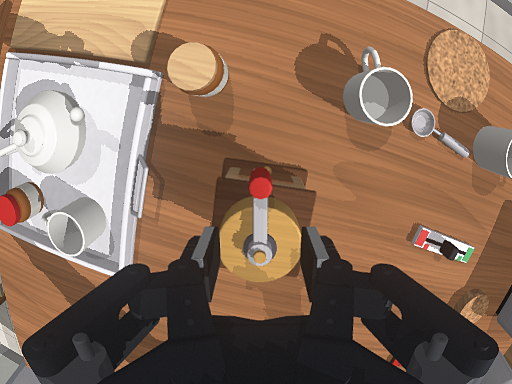

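The crank is left at about 14.9°, against an estimated middle of 15.2°. Free travel comes out at about 54 mm, so the slide goes to red. Next I'm heading for the slide, which is near (447,245) in this view.

```bash
python3 -c "
from h import *
print(row(.53,-.225,.34,-5),row(.53,-.225,.22,-5))"
```

```text
[-0.3955, 0.7523, 0.0056, 0.0017, 0.007, 0.668] [-0.3946, 0.7523, 0.2456, 0.0017, 0.007, 0.668]
```

jog_arm([
  [-0.395, 0.752, 0, 0, 0, 0.668, -0.1],
  [-0.395, 0.752, 0, 0, 0, 0.668, -0.1],
  [-0.395, 0.752, 0, 0, 0, 0.668, -0.1],
  [-0.395, 0.752, 0, 0, 0, 0.668, -0.1],
  [-0.395, 0.752, 0, 0, 0, 0.668, -0.1],
  [-0.395, 0.752, 0, 0, 0, 0.668, -0.1],
  [-0.395, 0.752, 0, 0, 0, 0.668, -0.1],
  [-0.395, 0.752, 0.2, 0, 0, 0.668, -0.1],
  [-0.395, 0.752, 0.245, 0, 0, 0.668, -0.1],
  [-0.395, 0.752, 0.245, 0, 0, 0.668, -0.1],
  [-0.395, 0.752, 0.245, 0, 0, 0.668, -0.1],
  [-0.395, 0.752, 0.245, 0, 0, 0.668, -0.1],
  [-0.395, 0.752, 0.245, 0, 0, 0.668, -0.1],
  [-0.395, 0.752, 0.245, 0, 0, 0.668, -0.1],
])

```text
time: 19.2
position: [0.5321, -0.2233, 0.2221]
eef_rot: [0.999, -0.042, 0.0, 0.001]
ft_force: [-0.2, -0.4, 0.3]
opening: 0.0468
finger_force: 0.0
```

```bash
python3 - <<'E'
from h import *
p=r.camera_params("wrist");im=r.snapshot("wrist");cv2.imwrite("pics/w4.png",cv2.cvtColor(im,cv2.COLOR_RGB2BGR))
import pickle; pickle.dump((im,p),open("w4.pkl","wb")); st()
H=hsv(im).astype(int); h,s,v=H[...,0],H[...,1],H[...,2]
red=((h<6)|(h>172))&(s>170)&(v>90); gr=(h>45)&(h<85)&(s>110)
for m in (red,gr):
  for B in blobs(m.astype(np.uint8),(0,60,511,350)): print(B,wray(B[1],.0145,p))
E
```

```text
t19.25 pos [ 0.5319 -0.2235  0.2221] rad 390.0 phi -90.75 yaw -4.87 open 47.2 ft [-0.07 -0.69  0.15] tang -0.06 Mz 0.001 ff 0.0
([198, 143, 16, 27, 395], [205.3, 156.31]) [ 0.54853362 -0.15919693  0.0145    ]
([218, 164, 9, 9, 81], [222.0, 168.0]) [ 0.5322936  -0.17791989  0.0145    ]
([320, 144, 16, 26, 390], [327.42, 156.49]) [ 0.53602072 -0.30665773  0.0145    ]
([307, 164, 9, 8, 72], [311.0, 167.5]) [ 0.52387192 -0.28564674  0.0145    ]
([380, 341, 3, 5, 11], [381.18, 343.09]) [ 0.20549931 -0.40874219  0.0145    ]
```

View pics/w4.png

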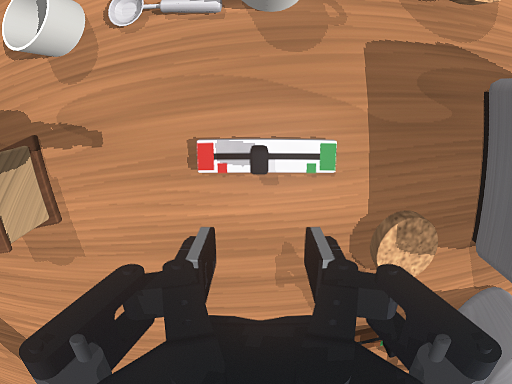

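The slide block is at about (259,159), between the red patch (205,156) and the green patch (327,156).

```bash
python3 - <<'E'
from h import *
import pickle; im,p=pickle.load(open("w4.pkl","rb"))
c=np.array([.5423,-.2330]); d=np.array([.0125,.1475]); d/=np.hypot(*d)
X=wray((259,159),.035,p)[:2]; s=(X-c)@d; P=c+d*s; E=c+d*.06; print(X,"s",s,P,E)
for z in (.1,.035): print(row(*P,z,-4.8))
print(row(*E,.035,-4.8))
E
```

```text
[ 0.54296086 -0.22383873] s 0.009184350033701784 [ 0.54307555 -0.22384845] [ 0.54736658 -0.1732143 ]
[0.0223, -0.0014, 0.2443, 0.0024, -0.0007, -0.0023]
[0.0222, -0.0016, 0.3743, 0.0024, -0.0007, -0.0023]
[0.0222, -0.1032, 0.3741, 0.0024, -0.0007, -0.0023]
```

jog_arm([
  [0.022, -0.002, 0.1, 0, 0, 0, -0.1],
  [0.022, -0.002, 0.2, 0, 0, 0, -0.1],
  [0.022, -0.002, 0.26, 0, 0, 0, -0.1],
  [0.022, -0.002, 0.32, 0, 0, 0, -0.1],
  [0.022, -0.002, 0.374, 0, 0, 0, -0.1],
  [0.022, -0.002, 0.374, 0, 0, 0, -0.1],
  [0.022, -0.002, 0.374, 0, 0, 0, 0.6],
  [0.022, -0.002, 0.374, 0, 0, 0, 0.6],
  [0.022, -0.002, 0.374, 0, 0, 0, 0.6],
  [0.022, -0.002, 0.374, 0, 0, 0, 0.6],
  [0.022, -0.002, 0.374, 0, 0, 0, 0.6],
])

```text
time: 20.35
position: [0.5424, -0.2248, 0.0353]
eef_rot: [0.999, -0.043, 0.0, 0.001]
ft_force: [0.6, 1.1, 7.0]
opening: 0.0194
finger_force: 25.8
```

```bash
python3 - <<'E'
from h import *
st()
c=np.array([.5423,-.2330]); d=np.array([.0125,.1475]); d/=np.hypot(*d)
q=r.get_state()['position'][:2]-c; print("s",q@d,"cross",q@[d[1],-d[0]]); E=c+d*.06+np.array([d[1],-d[0]])*(q@[d[1],-d[0]]); print(row(*E,r.get_state()['position'][2],yaw()))
E
```

```text
t20.35 pos [ 0.5424 -0.2248  0.0353] rad 391.3 phi -89.21 yaw -4.98 open 19.4 ft [0.62 1.14 7.04] tang 0.64 Mz 0.051 ff 25.8
s 0.008204560814042703 cross -0.0006115073010846588
[-0.0002, -0.1036, -0.0002, 0.0028, -0.0011, 0.0]
```

jog_arm([
  [0, -0.015, 0, 0, 0, 0, 0.6],
  [0, -0.03, 0, 0, 0, 0, 0.6],
  [0, -0.045, 0, 0, 0, 0, 0.6],
  [0, -0.06, 0, 0, 0, 0, 0.6],
  [0, -0.075, 0, 0, 0, 0, 0.6],
  [0, -0.09, 0, 0, 0, 0, 0.6],
  [0, -0.1, 0, 0, 0, 0, 0.6],
  [0, -0.1, 0, 0, 0, 0, 0.6],
  [0, -0.1, 0, 0, 0, 0, 0.6],
])

```text
time: 21.25
position: [0.5466, -0.1749, 0.0353]
eef_rot: [0.999, -0.043, 0.0, 0.001]
ft_force: [-1.2, 1.1, 7.8]
opening: 0.0195
finger_force: 26.0
```

jog_arm([
  [0, -0.003, 0, 0, 0, 0, 0.6],
  [0, -0.006, 0, 0, 0, 0, 0.6],
  [0, -0.006, 0, 0, 0, 0, 0.6],
  [0, -0.006, 0, 0, 0, 0, 0.6],
])

```text
time: 21.65
position: [0.5468, -0.1731, 0.0353]
eef_rot: [0.999, -0.044, 0.0, 0.001]
ft_force: [-0.3, -0.5, 7.5]
opening: 0.0198
finger_force: 26.0
```

jog_arm([
  [0, -0.003, 0, 0, 0, 0, 0.6],
  [0, -0.006, 0, 0, 0, 0, 0.6],
  [0, -0.006, 0, 0, 0, 0, 0.6],
  [0, -0.006, 0, 0, 0, 0, 0.6],
])

```text
time: 22.05
position: [0.5468, -0.1726, 0.0353]
eef_rot: [0.999, -0.045, 0.0, 0.002]
ft_force: [-1.4, -4.1, 7.3]
opening: 0.0193
finger_force: 25.8
```

The end stop shows: the block moved only 0.5 mm and the force rose. Releasing and lifting.

jog_arm([
  [0, 0.003, 0, 0, 0, 0, 0.3],
  [0, 0.003, 0, 0, 0, 0, -0.1],
  [0, 0.003, 0, 0, 0, 0, -0.1],
  [0, 0.003, 0, 0, 0, 0, -0.1],
  [0, 0.003, 0, 0, 0, 0, -0.1],
  [-0.002, 0.003, -0.1, 0, 0, 0, -0.1],
  [-0.002, 0.003, -0.2, 0, 0, 0, -0.1],
  [-0.01, 0.003, -0.3, 0, 0, 0, -0.1],
  [-0.04, 0.003, -0.4, 0, 0, 0, -0.1],
  [-0.04, 0.003, -0.5, 0, 0, 0, -0.1],
  [-0.04, 0.003, -0.5, 0, 0, 0, -0.1],
  [-0.04, 0.003, -0.5, 0, 0, 0, -0.1],
  [-0.04, 0.003, -0.5, 0, 0, 0, -0.1],
])

```text
time: 23.35
position: [0.5252, -0.1681, 0.2819]
eef_rot: [0.999, -0.043, -0.003, 0.0]
ft_force: [-0.6, 1.3, 0.3]
opening: 0.0469
finger_force: 0.0
```

```bash
python3 - <<'E'
from h import *
p=r.camera_params("wrist");im=r.snapshot("wrist");cv2.imwrite("pics/w5.png",cv2.cvtColor(im,cv2.COLOR_RGB2BGR)); st()
H=hsv(im).astype(int); h,s,v=H[...,0],H[...,1],H[...,2]
red=((h<6)|(h>172))&(s>170)&(v>90)
for B in blobs(red.astype(np.uint8),(0,0,511,350)): 
    X=wray(B[1],.225,p); print(B,X,np.degrees(np.arctan2(*(X[:2]-A)[::-1])))
E
```

```text
t23.40 pos [ 0.525  -0.1681  0.2814] rad 334.8 phi -92.05 yaw -4.98 open 46.8 ft [ 0.18  0.56 -0.42] tang 0.16 Mz 0.058 ff 0.0
([246, 129, 13, 22, 175], [249.7, 139.13]) [ 0.57297748 -0.1658075   0.225     ] -83.82090360724646
```

View pics/w5.png

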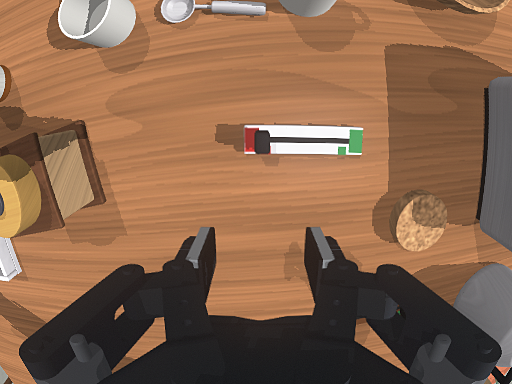

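The block is at the red end, at (262,141). I'm not sure what the silver strip at (5,260) is, so I'm checking the crank from the top camera.

```bash
python3 - <<'E'
from h import *
for i in (0,1):
    im=r.snapshot("top")
    H=hsv(im).astype(int); h,s,v=H[...,0],H[...,1],H[...,2]
    red=((h<6)|(h>172))&(s>170)&(v>90)
    for B in blobs(red.astype(np.uint8),(195,120,270,215)): 
        X=ray("top",B[1],.222); print(B,X,np.degrees(np.arctan2(*(X[:2]-A)[::-1])))
cv2.imwrite("pics/t5.png",cv2.cvtColor(im,cv2.COLOR_RGB2BGR)); st()
E
```

```text
([222, 140, 7, 7, 33], [224.52, 142.88]) [0.62326948 0.18806531 0.222     ] 14.034958314327788
([222, 140, 6, 7, 31], [224.32, 142.9]) [0.62321056 0.18871109 0.222     ] 14.4473606618402
t23.50 pos [ 0.5252 -0.1681  0.2813] rad 334.8 phi -92.02 yaw -4.99 open 46.9 ft [-0.39  0.95 -0.1 ] tang -0.43 Mz 0.002 ff 0.0
```

View pics/t5.png

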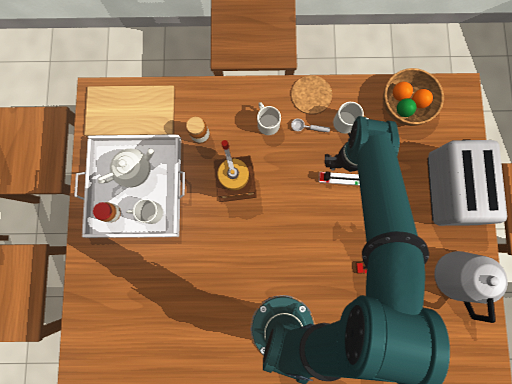

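The knob sits at (224,143), about 14–15°, and the tea things are where they were. Handing in.

```bash
python3 -c "
from station import r
print(r.close_job())"
```

```text
the job is handed in; nothing more can be done
None
```

I rocked the crank to springy resistance both ways at about 5 N and measured roughly 54 mm of free travel. I left it within about 1 mm of the estimated middle, pushed the slide to its red-end stop, and handed the job in; no verdict was returned.

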